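Cover the open watch work for the night

ROBOT

A 6-joint arm with a two-finger parallel gripper is mounted at the origin on the work surface. World frame = base frame: x ahead of the robot, y to its left, z up, the work surface at z = 0. Lengths are in m, angles in rad, forces in N, time in s.
With the tool pointing down it reaches from about 0.375 to 0.975 m from the base axis. Payload 3.8 kg.
Tool frame: the origin (TCP) lies midway between the tips of the shut fingers; the grasp point (between the pads) lies 19 mm behind it; z points along the fingers, y is the direction in which the jaws open and shut (so a half turn about z gives the same grasp; the last joint's range is limited). The gripper opens to 85 mm and grips with 20 to 120 N. Pads are 22 mm wide; open, the fingers measure 114 mm over their backs; the gripper's body (76 mm by 85 mm) begins 54 mm behind the grasp point. The pads swing forward as they close: fully open they stand 13 mm farther back than shut.
Start: joints at [-1.175, 0.264, 1.604, -0, 1.274, -0.037], TCP at [0.283, -0.613, 0.206] pointing down, gripper open.
Joint ranges: [-2.63, 2.63], [-0.94, 2.18], [0.31, 2.57], [-1.31, 4.45], [0, 2.66], [-2.55, 2.55]. Speed limits (rad/s): [2.57, 2.57, 3.14, 3.14, 3.14, 3.14].

INTERFACE

Orientations are given as a rotation vector (axis times angle).
In Python, from workcell import bot gives the robot as it stands. The module is installed in compiled form; this text tells all that it offers.
- The arm moves only by the tool play_rows, never from a script. Its argument "series" is a list of rows, each an object with "translation": the shift along the tool's x, y, z in m, a list of three; "spin": the turn about the tool's z in units of 5 degrees (1.0 is 5 degrees). In form: [{"translation": [dx, dy, dz], "spin": spin}, ...]. A call has 1 to 5 rows; each row shifts and turns the commanded pose from where the row before left it, along the tool's axes as they then stand; what a row does not reach is not made up. A row lasts 1/10 s, in which the tool goes at most 50 mm and 8.59 degrees, less where a joint would pass 70% of its speed; a pose out of reach is approached as far as the arm can. A call is refused whole if a number of a shift passes 0.05 or a number of a turn 1, either way. A call with a gripper value outside its range is refused whole. "jaw" is the gripper's target within -1 to 1 (fully open at 1, half-way at 0, shut at -1), set as the call begins (left out, the last holds). The fingers move at their own pace and stop on an object; "force" is the grip in N (left out, the last holds). Time passes only in rows, so rows that do not move let the fingers close. It gives the time, the measured TCP pose, the force and the opening at its end, in the units of the state.
- bot.read_state(): the state, without advancing time (a new reading comes with each control period).
- bot.read_camera(name): name is "side" or "top" or "wrist"; returns the picture (420x560x3 uint8, blue, green, red); there is no depth.
- bot.get_calibration(name): a dict with "fov_y" (degrees; the focal length in pixels is half the picture's height over the tangent of half this angle, whatever the lens; pixels are square), "cx", "cy" (the principal point, pixels), "R" (3x3) and "t" (3): a world point X has camera coordinates R X + t. Camera axes: x right, y down, z forward; pixel columns grow to the right and rows downward; lengths in m; the calibration is good to about 2 mm. A picture is of the moment at which its call begins: read the wrist's pose just before it. get_calibration takes no time and is no camera call; for the wrist camera it gives the pose at the moment of the call.
- bot.finish_job(): hands the job in, once; it reports no verdict.
The state is a dict: "time": time; "q": joint angles; "joint_vel": joint speeds; "joint_torque": joint torques, N m; "tool_pos": TCP position; "tcp_rot": TCP orientation; "wrist_force": force on the tool from outside, world axes, zero at the start; "torque": the same for the moment, N m; "width": opening from 0.0 (shut) to 1.0 (fully open).
Only numpy, scipy, OpenCV 4.12 (cv2) and the standard library are available. Lean on these libraries where they do the work, as an engineer would, in place of code of your own. Each camera call takes 0.05 s, during which the arm holds its last target. There are 200 camera calls.

TASK

Close down the watchmaker's bench: put over each of the four pieces of open work (poising tool, pocket-watch movement, wristwatch movement, balance tack) the clear dust cover that fits it, so that all four are covered and every cover stands flat on the mat, centred over its work. Set the covers down gently, do not drop them, and do not push or tip the work, the loupe or the screw jar.

Things in the scene. Friction and masses are not known exactly. Their poses are not given: they have to be found in the camera images.
- cover_large_knob (a point): Large cover, the widest: clear round dust cover, open below, dark rim, on the blue mat (top at z = 3 mm). Outside 115 mm wide, 63 mm high without knob; inside 110 wide, 60 high. Black upright knob on the crown, 18 mm wide, 30 high (lowest 8 mm a 15 mm neck). This point: in the knob, on the axis, 22 mm above the crown, 85 above the rim. 125 g. The only one wide enough for the poising tool.
- cover_wide_knob (a point): Wide low cover, the second widest: clear round dust cover, open below, dark rim, on the blue mat (top at z = 3 mm). Outside 97 mm wide, 40 mm high without knob; inside 92 wide, 37 high. Black upright knob on the crown, 18 mm wide, 30 high (lowest 8 mm a 15 mm neck). This point: in the knob, on the axis, 22 mm above the crown, 62 above the rim. 70 g. For the pocket-watch movement.
- cover_small_knob (a point): Small low cover, the lowest: clear round dust cover, open below, dark rim, on the blue mat (top at z = 3 mm). Outside 69 mm wide, 34 mm high without knob; inside 64 wide, 31 high. Black upright knob on the crown, 18 mm wide, 30 high (lowest 8 mm a 15 mm neck). This point: in the knob, on the axis, 22 mm above the crown, 56 above the rim. 40 g. For the wristwatch movement.
- cover_tall_knob (a point): Tall narrow cover, the highest and slimmest: clear round dust cover, open below, dark rim, on the blue mat (top at z = 3 mm). Outside 57 mm wide, 84 mm high without knob; inside 52 wide, 81 high. Black upright knob on the crown, 18 mm wide, 30 high (lowest 8 mm a 15 mm neck). This point: in the knob, on the axis, 22 mm above the crown, 106 above the rim. 55 g. For the balance tack.
- poising_tool: Poising tool: a small aluminium table on four screw legs with two jaws on top, a balance wheel between them and a dark clamp screw at one end. Loose, about 130 g. 80 mm long over the screw (x), 34 mm wide (y), 56 mm high; it fits in a circle of 86 mm about its origin. Origin at the centre of its footprint, on the mat.
- pocket_movement: Pocket-watch movement: a bare round brass movement, 43 mm across, with bridges and wheels, clamped between the two bars of an aluminium holder. Loose, about 100 g. With its holder 68 mm long (x), 43 mm wide (y), 23 mm high; it fits in a circle of 74 mm about its origin. Origin at the centre of its footprint, on the mat.
- wrist_movement: Wristwatch movement: a bare round brass movement, 27 mm across, on a round grey plastic holder 40 mm in diameter. Loose, about 50 g, 19 mm high in all. Origin at the centre of its footprint, on the mat.
- balance_tack: Balance tack: a round brass foot, 26 mm in diameter, with an upright bent steel wire from whose tip a small balance wheel hangs. Loose, about 60 g, 72 mm high. Origin at the centre of the foot's underside, on the mat.
- loupe: Eye loupe standing on the mat among the work, not to be moved: black, tapering, 33 mm in diameter below and 30 mm high, with an aluminium ring round its lens. Loose, light. Origin at the centre of its underside.
- screw_jar: Screw jar standing on the mat among the work, not to be moved: small amber glass jar with an aluminium lid, 30 mm in diameter and 27 mm high. Loose. Origin at the centre of its underside.
Not all that is in view belongs to the job. Leave any brown or turquoise look-alike of the part that bears cover_tall_knob alone.

How it is judged:
By the outcome, as a careful person would: the job done as asked, in the order asked, and still so for the second after the job is handed in, with the robot touching nothing.
It also fails if it takes over 106 s, if anything falls off the work surface, if the arm or the gripper's body presses on something with over 40 N, if the wrist force passes 120 N, or if a joint passes its speed limit or range.

## Working session

There is one attempt and no reset: what is moved stays moved. The work goes in short steps, Python scripts to look and compute and a tool call to move; the robot and the scene stay as the last step left them, time stands still between calls to the robot, and variables do not carry over. Pictures are saved under pics/ and viewed, about 12 in all and at most 16, crops included, and the job is handed in when it is done.

Besides the shell and the picture viewer there is one more tool, called in YAML: its name, and indented under it one key for each argument. play_rows: Moves the arm, as the interface text tells. Its arguments: {"type":"object","properties":{"series":{"type":"array","items":{"type":"object","properties":{"translation":{"type":"array","items":{"type":"number"}},"spin":{"type":"number"}}}},"jaw":{"type":"number"},"force":{"type":"number"}},"required":["series"]}

```bash
mkdir -p pics; python3 - <<'E'
from workcell import bot
import cv2
s=bot.read_state();print(s)
for n in("top","side","wrist"):
    c=bot.get_calibration(n);print(n,c)
    cv2.imwrite(f"pics/{n}0.png",bot.read_camera(n))
E
```

```text
{'time': 0.0, 'q': array([-1.17489089e+00,  2.64775957e-01,  1.60536141e+00, -1.89629119e-05,
        1.27365897e+00, -3.68690827e-02]), 'joint_vel': array([ 1.37539599e-03, -4.97835633e-04, -3.15599436e-04, -7.75966114e-04,
       -1.47437828e-03,  7.30494300e-05]), 'joint_torque': array([-4.58919185e-04, -5.15118992e+01, -3.67311072e+01, -2.17693441e-04,
        1.29713723e-02, -2.36125786e-06]), 'tool_pos': array([ 0.2828043 , -0.61205586,  0.20465349]), 'tcp_rot': array([-3.06621261e+00, -6.74051628e-01,  6.45644899e-04]), 'wrist_force': array([-0.05401424,  0.69997601, -0.20384721]), 'torque': array([-0.01720378,  0.01129722, -0.04283606]), 'width': 0.9997181716137248}
top {'fov_y': 51.03578838957986, 'cx': 283.30448616908916, 'cy': 205.71722395930746, 'R': array([[ 0.00361326, -0.99988974,  0.01440327],
       [-0.98103525, -0.00633572, -0.19372585],
       [ 0.19379574, -0.01343014, -0.98094997]]), 't': array([-0.00527978,  0.52507031,  1.09869127])}
side {'fov_y': 51.298808453817955, 'cx': 272.9114909291247, 'cy': 216.2943633501204, 'R': array([[-0.98225663, -0.18752674, -0.00237245],
       [-0.11150675,  0.59414526, -0.79659127],
       [ 0.15079175, -0.78219252, -0.60451362]]), 't': array([0.49461902, 0.13263618, 1.39220392])}
wrist {'fov_y': 67.3673703749683, 'cx': 283.1056157419402, 'cy': 214.31621061361187, 'R': array([[ 0.41954861, -0.9077244 , -0.0039208 ],
       [-0.86620589, -0.40164285,  0.29727156],
       [-0.27141541, -0.12132365, -0.95478492]]), 't': array([-0.67413502, -0.03859742,  0.38040146])}
```

View pics/top0.png

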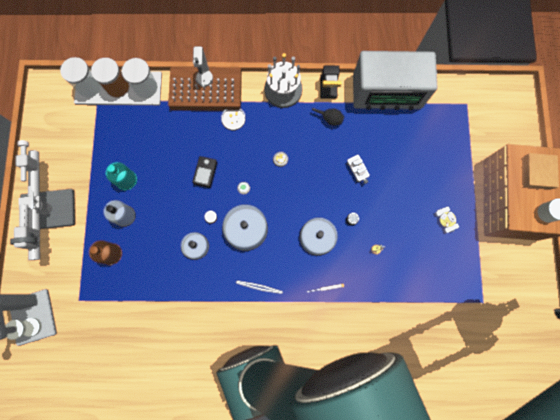

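View pics/side0.png

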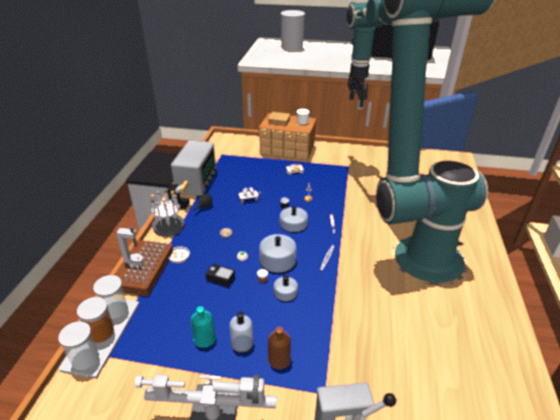

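Top view: large cover (245,225), wide (319,235), small (193,245), clear tall cover (119,213) between the turquoise and brown look-alikes. I need a zoom to identify the work.

```bash
cat > h.py <<'E'
from workcell import bot
import numpy as np, cv2
def cal(n):
    c=bot.get_calibration(n); f=210/np.tan(np.radians(c["fov_y"])/2); return c,f
def px2w(c,f,u,v,z):
    R=np.array(c["R"]);t=np.array(c["t"])
    d=R.T@np.array([(u-c["cx"])/f,(v-c["cy"])/f,1]); o=-R.T@t
    return o+d*(z-o[2])/d[2]
def w2px(c,f,X):
    p=np.array(c["R"])@np.array(X)+c["t"]; return np.array([c["cx"]+f*p[0]/p[2],c["cy"]+f*p[1]/p[2]])
E
python3 - <<'E'
from h import *
im=cv2.imread("pics/top0.png")
cv2.imwrite("pics/topz.png",np.vstack([cv2.resize(im[140:270,90:290],None,fx=4,fy=4,interpolation=2)[:300*2][:520],]))
cv2.imwrite("pics/topz.png",cv2.resize(im[140:285,90:290],None,fx=4,fy=4,interpolation=2))
cv2.imwrite("pics/topz2.png",cv2.resize(im[140:285,270:470],None,fx=4,fy=4,interpolation=2))
c,f=cal("top")
for n,(u,v,z) in dict(large=(244.5,224.5,.098),wide=(320,234.5,.073),small=(193,244.5,.067),tall=(113,210,.117),a=(358,168,.03),b=(447,219,.03),c_=(280,158,.015),tack=(377,250,.003),d=(353,218,.03),e=(243,188,.02),f_=(210,216,.03)).items(): print(n,px2w(c,f,u,v,z).round(3))
E
```

```text
large [0.468 0.094 0.098]
wide [ 0.447 -0.096  0.073]
small [0.421 0.225 0.067]
tall [0.499 0.414 0.117]
a [ 0.635 -0.205  0.03 ]
b [ 0.496 -0.439  0.03 ]
c_ [0.666 0.006 0.015]
tack [ 0.415 -0.255  0.003]
d [ 0.497 -0.188  0.03 ]
e [0.579 0.106 0.02 ]
f_ [0.5   0.191 0.03 ]
```

View pics/topz.png

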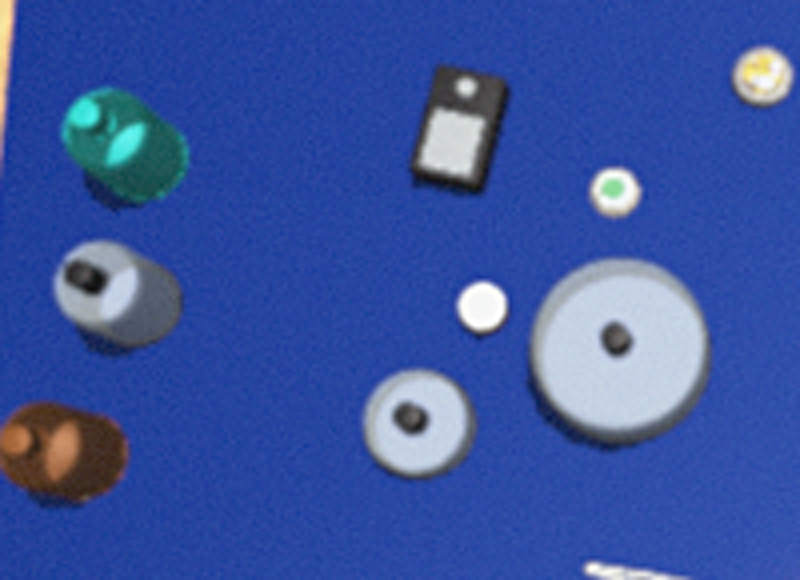

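View pics/topz2.png

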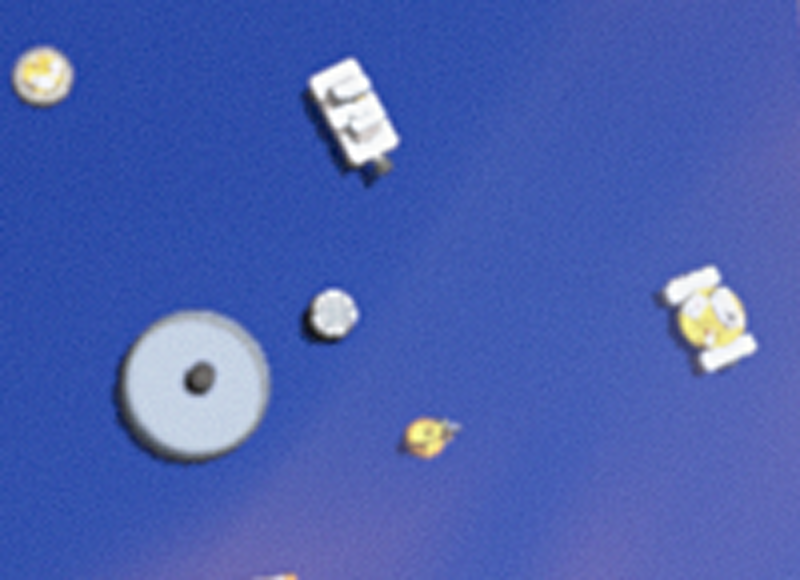

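Clear now. Poising tool is at zoom2 (355,115), pocket movement (712,315), tack (428,437), wristwatch movement (43,75), and the loupe or jar at (333,313). I'll square the tool to the world axes and move over the work for wrist pictures.

play_rows:
  series:
    - {"translation": [0, 0, -0.01], "spin": 1}
    - {"translation": [0, 0, -0.01], "spin": 1}
    - {"translation": [0, 0, -0.01], "spin": 1}
    - {"translation": [0, 0, -0.01], "spin": 1}
    - {"translation": [0, 0, -0.01], "spin": 0.96}
  jaw: 0
  force: 40

```text
time: 0.65
tool_pos: [0.283, -0.6125, 0.2558]
tcp_rot: [-3.141, 0.006, 0.001]
wrist_force: [-1.0, 0.1, 0.8]
width: 0.499
```

play_rows:
  series:
    - {"translation": [0.026, -0.04, 0], "spin": 0}
    - {"translation": [0.026, -0.04, 0], "spin": 0}
    - {"translation": [0.026, -0.04, 0], "spin": 0}
    - {"translation": [0.026, -0.04, 0], "spin": 0}
    - {"translation": [0.026, -0.04, 0], "spin": 0}

```text
time: 1.15
tool_pos: [0.4136, -0.411, 0.2557]
tcp_rot: [-3.141, 0.001, 0.0]
wrist_force: [0.2, -1.1, -0.4]
width: 0.501
```

play_rows:
  series:
    - {"translation": [0.026, -0.04, 0], "spin": 0}
    - {"translation": [0.026, -0.04, 0], "spin": 0}
    - {"translation": [0, 0, 0], "spin": 0}
    - {"translation": [0, 0, 0], "spin": 0}

```text
time: 1.55
tool_pos: [0.4655, -0.3318, 0.2558]
tcp_rot: [3.141, 0.005, -0.001]
wrist_force: [0.4, -0.6, -1.1]
width: 0.497
```

```bash
python3 - <<'E'
from h import *
s=bot.read_state();print(s['time'],s['tool_pos'],s['tcp_rot'],s['q'],s['width'])
im=bot.read_camera("wrist");c,f=cal("wrist");print(f)
import pickle;pickle.dump((im,c,f),open("w1.pkl","wb"));cv2.imwrite("pics/w1.png",im)
for n,X in dict(a=(.635,-.205,.03),b=(.496,-.439,.03),t=(.415,-.255,.003),w=(.447,-.096,.073)).items():print(n,w2px(c,f,X))
E
```

```text
1.55 [ 0.46548273 -0.33176116  0.25576398] [ 3.14135906e+00  4.52052303e-03 -9.79242178e-04] [-6.62420766e-01  4.14902985e-02  1.76684766e+00 -5.81732561e-04
  1.33360395e+00  9.05634285e-01] 0.4970219760307633
315.07603830564176
a [167.24587406  26.87731454]
b [369.16025306 154.66017881]
t [227.13900512 210.98995649]
w [ 77.12989593 201.70902697]
```

View pics/w1.png

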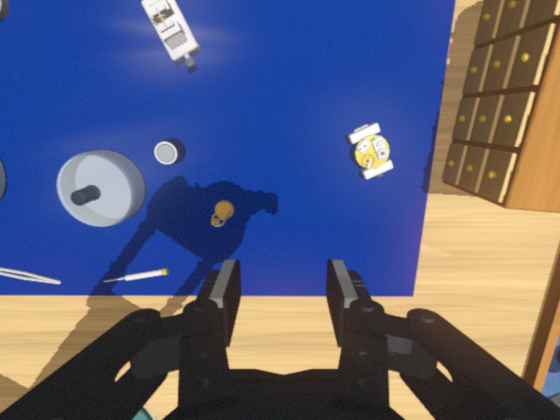

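Wrist view: pocket movement (371,151), tack foot (224,210), wide cover with its knob around (84,196), loupe/jar (166,152), and the poising tool partly cut off at the top. I'll refine these with contours.

```bash
cat >> h.py <<'E'
def blob(im,u,v,r,mode="work"):
    x0,y0=max(int(u-r),0),max(int(v-r),0); p=im[y0:int(v+r),x0:int(u+r)]
    b,g,rd=[p[...,i].astype(int) for i in range(3)]
    m=((b-rd<40)&(np.maximum(g,rd)>70)) if mode=="work" else (p.max(2)<70)
    m=cv2.morphologyEx(m.astype(np.uint8),cv2.MORPH_OPEN,np.ones((2,2)))
    cs=[k for k in cv2.findContours(m,0,2)[0] if cv2.contourArea(k)>8]
    return sorted([(cv2.contourArea(k),k.reshape(-1,2)+[x0,y0]) for k in cs],key=lambda t:-t[0])
E
python3 - <<'E'
from h import *
import pickle
im,c,f=pickle.load(open("w1.pkl","rb"))
for n,u,v,r,mode,z in [("pocket",371,151,34,"work",.018),("tack",224,212,24,"work",.006),("wideknob",84,196,20,"dark",.065)]:
    for a,k in blob(im,u,v,r,mode)[:3]:
        M=k.min(0),k.max(0); (cx,cy),(w,h),an=cv2.minAreaRect(k.astype(np.float32))
        print(n,a,M,"rect",round(cx,1),round(cy,1),round(w),round(h),an,px2w(c,f,cx,cy,z).round(4))
t=cv2.resize(im[170:250,180:280],None,fx=4,fy=4,interpolation=2);w=cv2.resize(im[140:240,50:150],None,fx=4,fy=4,interpolation=2)[:320];p=cv2.resize(im[111:191,321:421],None,fx=4,fy=4,interpolation=2)
cv2.imwrite("pics/z3.png",np.vstack([np.hstack([t[:280],w[:280]]),np.hstack([p,w*0])]))
t0=cv2.imread("pics/top0.png");ct,ft=cal("top")
for n,u,v,r,mode,z in [("pocket",447,219,16,"work",.018),("wrist",280,158,12,"work",.012),("pois",358,168,20,"work",.045),("largeknob",244.5,224.5,9,"dark",.088),("wideknob",320,234.5,9,"dark",.065),("smallknob",193,244.5,8,"dark",.059),("tallknob",112,209,10,"dark",.109)]:
    for a,k in blob(t0,u,v,r,mode)[:1]:
        (cx,cy),(w,h),an=cv2.minAreaRect(k.astype(np.float32))
        print("TOP",n,a,round(cx,1),round(cy,1),round(w),round(h),px2w(ct,ft,cx,cy,z).round(4))
E
```

```text
pocket 1577.0 (array([348, 124]), array([393, 179])) rect 372.0 151.5 53 37 65.224853515625 [ 0.4986 -0.4455  0.018 ]
tack 393.0 (array([212, 201]), array([234, 227])) rect 223.0 214.9 19 28 19.98310661315918 [ 0.4103 -0.2496  0.006 ]
TOP pocket 334.5 447.9 220.0 25 17 [ 0.4954 -0.4459  0.018 ]
TOP wrist 153.0 281.0 160.0 14 14 [0.6615 0.0036 0.012 ]
TOP pois 314.5 359.7 170.6 29 14 [ 0.6236 -0.207   0.045 ]
TOP tallknob 24.5 111.9 210.2 9 5 [0.4998 0.42   0.109 ]
```

View pics/z3.png

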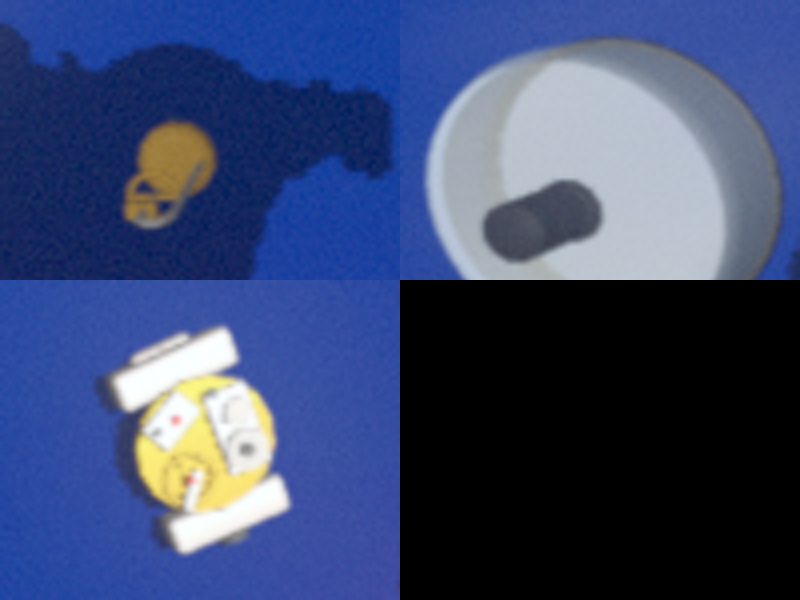

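Crops: tack foot centre at wrist pixel (224.2,209.5), wide knob point (83,196.3), brass disc centre (372.3,151.8).

```bash
python3 - <<'E'
from h import *
import pickle
im,c,f=pickle.load(open("w1.pkl","rb"))
print("tack",px2w(c,f,224.2,209.5,.008),"wide",px2w(c,f,83,196.3,.065),"top",px2w(c,f,79.5,198,.073),"pocket",px2w(c,f,372.3,151.8,.018),"jar",px2w(c,f,166,152,.03))
E
```

```text
tack [ 0.41864071 -0.25200499  0.008     ] wide [ 0.45139961 -0.09872531  0.065     ] top [ 0.45140604 -0.09957453  0.073     ] pocket [ 0.49819392 -0.44590738  0.018     ] jar [ 0.49889414 -0.18867205  0.03      ]
```

play_rows:
  series:
    - {"translation": [-0.0024, -0.039, 0], "spin": 0}
    - {"translation": [-0.0024, -0.039, 0], "spin": 0}
    - {"translation": [-0.0024, -0.039, 0], "spin": 0}
    - {"translation": [-0.0024, -0.039, 0], "spin": 0}
    - {"translation": [-0.0024, -0.039, 0], "spin": 0}

```text
time: 2.1
tool_pos: [0.4524, -0.1382, 0.2559]
tcp_rot: [3.141, -0.006, -0.0]
wrist_force: [-0.0, 0.8, 0.4]
width: 0.502
```

play_rows:
  series:
    - {"translation": [-0.0025, -0.038, 0.03], "spin": 0}
    - {"translation": [0, 0, 0.04], "spin": 0}
    - {"translation": [0, 0, 0.04], "spin": 0}
    - {"translation": [0, 0, 0], "spin": 0}
    - {"translation": [0, 0, 0], "spin": 0}

```text
time: 2.6
tool_pos: [0.45, -0.1008, 0.1459]
tcp_rot: [-3.141, 0.003, 0.003]
wrist_force: [0.6, -0.9, 0.9]
width: 0.495
```

```bash
cat > look.py <<'E'
from h import *
import sys,pickle
n=sys.argv[1]
s=bot.read_state();print(s['time'],s['tool_pos'],s['tcp_rot'],s['q'][5],s['wrist_force'])
im=bot.read_camera("wrist");c,f=cal("wrist")
pickle.dump((im,c,f),open(n+".pkl","wb"));cv2.imwrite(f"pics/{n}.png",im)
E
python3 look.py w2
```

```text
2.6 [ 0.45000211 -0.100833    0.14593425] [-3.14134132e+00  3.19143667e-03  2.87710056e-03] 1.298702854331927 [ 0.55653605 -0.94497153  0.86819114]
```

View pics/w2.png

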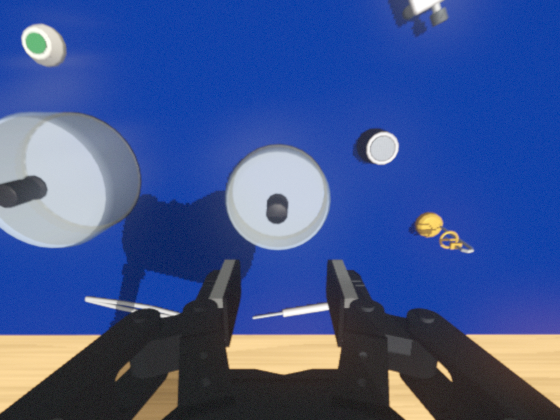

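Wide cover's knob top at (277,212), centred between the fingers. The tack foot is at (429,225).

```bash
python3 - <<'E'
from h import *
import pickle
im,c,f=pickle.load(open("w2.pkl","rb"))
for a,k in blob(im,277,208,16,"dark")[:2]: print(a,k.min(0),k.max(0))
print("top",px2w(c,f,277,212,.073),"tack",px2w(c,f,428.5,224.5,.008),"jar",px2w(c,f,382,147,.03))
E
```

```text
top [ 0.45478596 -0.09663752  0.073     ] tack [ 0.42144301 -0.2511307   0.008     ] jar [ 0.50192032 -0.18935971  0.03      ]
```

play_rows:
  series:
    - {"translation": [0.0045, -0.004, 0.02], "spin": 0}
    - {"translation": [0, 0, 0.03], "spin": 0}
    - {"translation": [0, 0, 0.03], "spin": 0}
    - {"translation": [0, 0, 0.018], "spin": 0}
    - {"translation": [0, 0, 0], "spin": 0}

```text
time: 3.15
tool_pos: [0.455, -0.0964, 0.0479]
tcp_rot: [-3.141, 0.002, 0.002]
wrist_force: [-0.5, 0.8, -0.3]
width: 0.502
```

play_rows:
  series:
    - {"translation": [0, 0, 0], "spin": 0}
    - {"translation": [0, 0, 0], "spin": 0}
    - {"translation": [0, 0, 0], "spin": 0}
    - {"translation": [0, 0, 0], "spin": 0}
    - {"translation": [0, 0, 0], "spin": 0}
  jaw: -1
  force: 40

```text
time: 3.65
tool_pos: [0.4556, -0.0959, 0.0487]
tcp_rot: [3.141, 0.0, 0.002]
wrist_force: [-0.4, 0.3, 0.1]
width: -0.001
```

play_rows:
  series:
    - {"translation": [0, 0, -0.01], "spin": 0}
    - {"translation": [0, 0, -0.02], "spin": 0}
    - {"translation": [0, 0, -0.03], "spin": 0}
    - {"translation": [0, 0, -0.03], "spin": 0}
    - {"translation": [0, 0, 0], "spin": 0}

```text
time: 4.15
tool_pos: [0.459, -0.0967, 0.1436]
tcp_rot: [3.139, 0.0, 0.015]
wrist_force: [-0.8, -0.7, 1.3]
width: -0.002
```

The fingers shut on nothing, so I'll look again.

```bash
python3 look.py w3; python3 - <<'E'
from h import *
a=cv2.imread("pics/w3.png");s=bot.read_camera("side")
b=cv2.resize(s[170:275,230:370],(560,420),interpolation=2)
cv2.imwrite("pics/c3.png",np.hstack([a[100:420,150:450],b[:320,:500]]))
E
```

```text
4.15 [ 0.45898797 -0.09674372  0.14359351] [3.13902982e+00 1.95455410e-04 1.46876196e-02] 1.3098653069685215 [-0.83636587 -0.67501526  1.29596364]
```

View pics/c3.png

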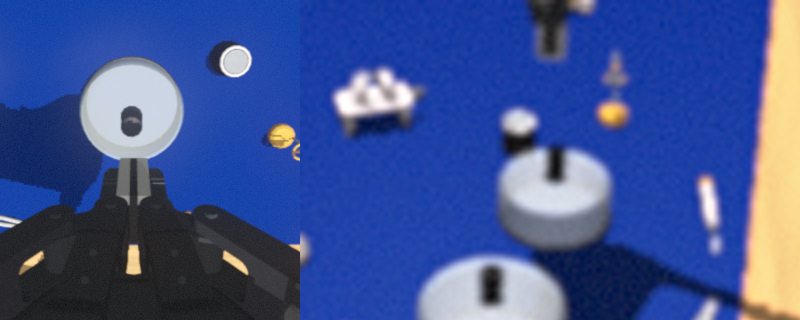

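```bash
python3 - <<'E'
from h import *
import pickle
for n,k,j in (("w2",(277,212),(382,147)),("w3",(281.5,223.5),(385.5,161))):
    im,c,f=pickle.load(open(n+".pkl","rb"))
    print(n,"top",px2w(c,f,*k,.073),"jar",px2w(c,f,*j,.03), "cam",-np.array(c["R"]).T@c["t"])
im,c,f=pickle.load(open("w3.pkl","rb"))
tp=np.array([.459,-.0967,.1436]); print("tcp px",w2px(c,f,tp),"grasp",w2px(c,f,tp+[0,0,.019]))
ct,ft=cal("top");t=bot.read_camera("top");cv2.imwrite("pics/top3.png",t)
for nm,X in dict(wide=(.4545,-.097,.073),tcp=tp,tip0=(.4545,-.097,.048)).items():print(nm,w2px(ct,ft,X))
cs,fs=cal("side")
for nm,X in dict(wide=(.4545,-.097,.073),tcp=tp).items():print("side",nm,w2px(cs,fs,X))
cv2.imwrite("pics/c4.png",np.hstack([cv2.resize(t[190:290,250:390],(560,400),interpolation=2)]))
E
```

```text
w2 top [ 0.45478596 -0.09663752  0.073     ] jar [ 0.50192032 -0.18935971  0.03      ] cam [ 0.52797586 -0.1019428   0.31492527]
w3 top [ 0.45343825 -0.09552244  0.073     ] jar [ 0.49700089 -0.18693501  0.03      ] cam [ 0.53316666 -0.09680392  0.309046  ]
tcp px [282.93142554 253.85307222] grasp [282.90703821 269.11342189]
wide [320.50216639 231.5901626 ]
tcp [323.23705128 225.68375492]
tip0 [319.56382749 232.90139219]
side wide [292.30988085 206.38221281]
side tcp [291.47439546 189.03647859]
```

View pics/c4.png

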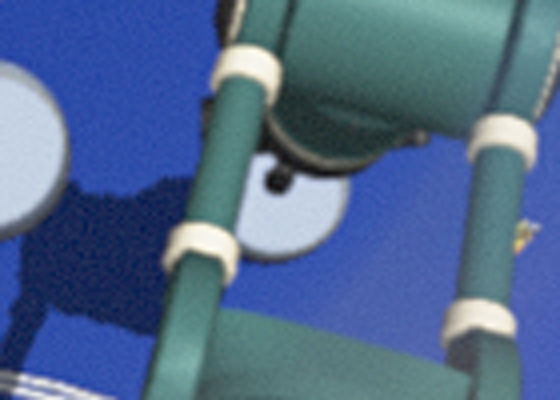

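```bash
python3 - <<'E'
from h import *
for i in range(3):
    s=bot.read_state();print(s['time'],s['tool_pos'],s['tcp_rot'],s['q'],s['joint_vel'].round(3),s['width'])
    bot.read_camera("side") if i==0 else None
E
```

```text
4.3 [ 0.45492556 -0.09568701  0.13810191] [3.14153947e+00 3.48732008e-05 2.37847016e-04] [-2.60891510e-01 -8.49599120e-02  2.11227305e+00 -1.37263589e-05
  1.11411950e+00  1.30988867e+00] [-0.003  0.021  0.025 -0.    -0.001 -0.003] 0.001324239816917429
4.35 [ 0.45430724 -0.09551494  0.13726917] [-3.14121499e+00 -9.52350305e-05  2.23477077e-03] [-2.60884484e-01 -8.41829828e-02  2.11320437e+00 -3.27402049e-06
  1.11404320e+00  1.30985265e+00] [-0.001  0.013  0.011 -0.002 -0.002  0.   ] 0.000726318117686846
4.35 [ 0.45430724 -0.09551494  0.13726917] [-3.14121499e+00 -9.52350305e-05  2.23477077e-03] [-2.60884484e-01 -8.41829828e-02  2.11320437e+00 -3.27402049e-06
  1.11404320e+00  1.30985265e+00] [-0.001  0.013  0.011 -0.002 -0.002  0.   ] 0.000726318117686846
```

play_rows:
  series:
    - {"translation": [0, 0, 0], "spin": 0}
    - {"translation": [0, 0, 0], "spin": 0}
  jaw: 0

```text
time: 4.55
tool_pos: [0.4542, -0.0955, 0.1368]
tcp_rot: [-3.141, 0.0, 0.004]
wrist_force: [-0.5, 0.0, -0.0]
width: 0.328
```

```bash
python3 - <<'E'
from h import *
s=bot.read_state();print(s['time'],s['tool_pos'],s['tcp_rot'],s['q'],s['width'])
E
```

```text
4.55 [ 0.45416393 -0.09551259  0.13675061] [-3.14096691e+00  1.30098762e-04  3.69956719e-03] [-2.60957492e-01 -8.32071965e-02  2.11333508e+00 -5.82803387e-06
  1.11390158e+00  1.30992425e+00] 0.3282470931150154
```

play_rows:
  series:
    - {"translation": [0, 0, 0.03], "spin": 0}
    - {"translation": [0, 0, 0.03], "spin": 0}
    - {"translation": [0, 0, 0.03], "spin": 0}
    - {"translation": [0, 0, 0], "spin": 0}
    - {"translation": [0, 0, 0], "spin": 0}

```text
time: 5.05
tool_pos: [0.4542, -0.0955, 0.0474]
tcp_rot: [-3.141, 0.0, 0.004]
wrist_force: [1.1, -0.4, 0.8]
width: 0.502
```

```bash
python3 look.py w5; python3 - <<'E'
from h import *
a=cv2.imread("pics/w5.png");s=bot.read_camera("side");cs,fs=cal("side")
X=bot.read_state()['tool_pos']; print(w2px(cs,fs,X),w2px(cs,fs,[.4545,-.097,.073]),w2px(cs,fs,[.4545,-.097,.043]))
cv2.imwrite("pics/s5.png",s)
b=cv2.resize(s[170:240,260:330],(490,490),interpolation=2)
cv2.imwrite("pics/c5.png",np.hstack([a[120:420,140:440],b[:300*1,:] if 0 else cv2.resize(b,(300,300),interpolation=1)]))
E
```

```text
5.05 [ 0.45423645 -0.09554895  0.04738685] [-3.14090962e+00  1.27230533e-04  4.01726233e-03] 1.3098842078098683 [ 1.09045678 -0.41937327  0.78549417]
[291.54718266 212.02134715] [292.30988085 206.38221281] [292.09760275 213.41979522]
```

View pics/c5.png

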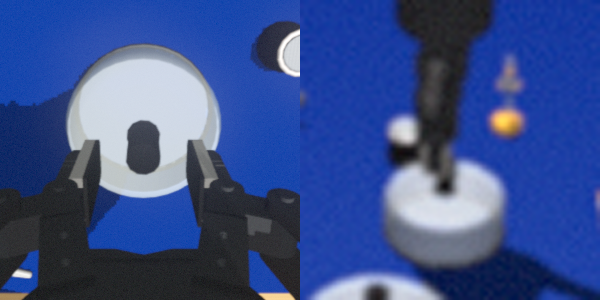

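play_rows:
  series:
    - {"translation": [0, 0, 0], "spin": 0}
    - {"translation": [0, 0, 0], "spin": 0}
    - {"translation": [0, 0, 0], "spin": 0}
  jaw: -0.45

```text
time: 5.45
tool_pos: [0.4559, -0.096, 0.049]
tcp_rot: [3.141, 0.0, 0.003]
wrist_force: [1.0, 0.2, 0.0]
width: 0.276
```

```bash
python3 look.py w6; python3 - <<'E'
from h import *
import pickle
a,c,f=pickle.load(open("w6.pkl","rb"))
for z in (.043,.073): print(z,w2px(c,f,[.4535,-.0965,z]))
s=bot.read_camera("side");cv2.imwrite("pics/s6.png",s)
g=lambda x:(255*(x/255.)**.45).astype(np.uint8)
b=cv2.resize(g(s[170:240,265:315]),None,fx=8,fy=8,interpolation=2)
w=cv2.resize(g(a[210:350,200:400-40]),None,fx=2.5,fy=4,interpolation=2)
w=cv2.resize(g(a[220:360,220:340]),None,fx=3.3,fy=4,interpolation=2)
cv2.imwrite("pics/c6.png",np.hstack([w[:560,:396],b]))
E
```

```text
5.45 [ 0.45591956 -0.09596684  0.04896724] [3.14108942e+00 2.47318100e-05 2.91527732e-03] 1.3098585400724887 [0.98362575 0.22535638 0.03379705]
0.043 [283.3470263  253.92885398]
0.073 [283.30701693 278.561287  ]
```

View pics/c6.png

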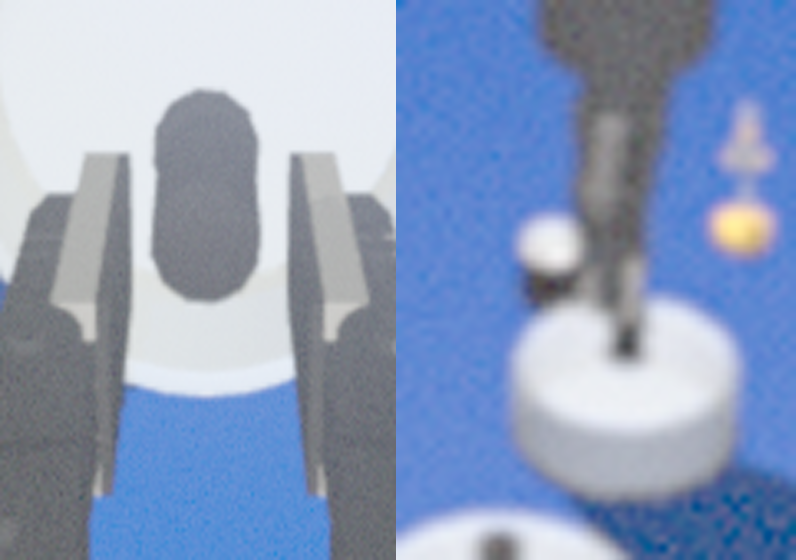

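The side view shows the whole knob below the fingertips, so the real tips are about 25 mm above the reported TCP. I'll go down in small steps, watching the force.

play_rows:
  series:
    - {"translation": [0, 0, 0], "spin": 0}
    - {"translation": [0, 0, 0.005], "spin": 0}
    - {"translation": [0, 0, 0.005], "spin": 0}
    - {"translation": [0, 0, 0.005], "spin": 0}
    - {"translation": [0, 0, 0.003], "spin": 0}
  jaw: -0.2

```text
time: 6.05
tool_pos: [0.4544, -0.0956, 0.029]
tcp_rot: [-3.141, 0.0, 0.002]
wrist_force: [-0.1, 0.8, -0.6]
width: 0.399
```

```bash
python3 look.py w7; python3 - <<'E'
from h import *
import pickle
a,c,f=pickle.load(open("w7.pkl","rb"))
s=bot.read_camera("side")
g=lambda x:(255*(x/255.)**.45).astype(np.uint8)
b=cv2.resize(g(s[170:240,265:315]),None,fx=8,fy=8,interpolation=2)
w=cv2.resize(g(a[220:360,220:340]),None,fx=3.3,fy=4,interpolation=2)
cv2.imwrite("pics/c7.png",np.hstack([w[:560,:396],b]))
E
```

```text
6.05 [ 0.45441795 -0.09559595  0.02898452] [-3.14120936e+00  6.89111011e-05  2.33277191e-03] 1.3098684860078824 [-0.06725108  0.82944226 -0.56997195]
```

View pics/c7.png

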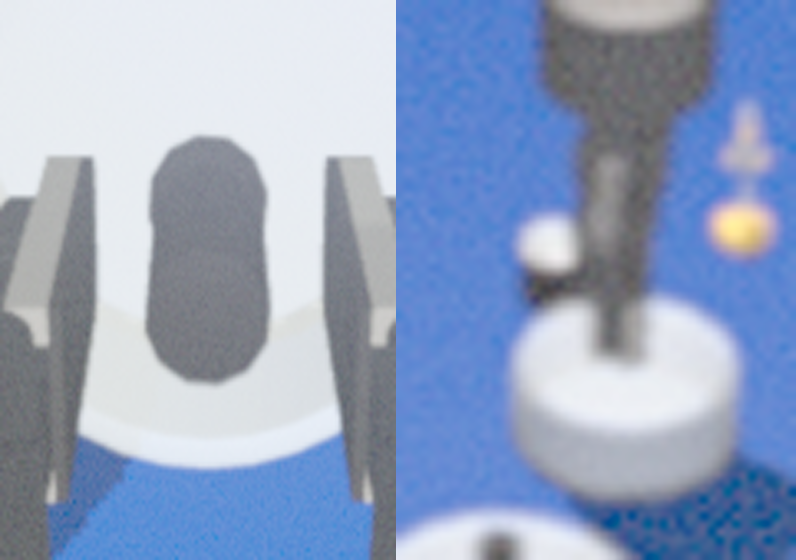

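Now the fingers straddle the knob. Close and lift.

play_rows:
  series:
    - {"translation": [0, 0, 0], "spin": 0}
    - {"translation": [0, 0, 0], "spin": 0}
    - {"translation": [0, 0, 0], "spin": 0}
    - {"translation": [0, 0, 0], "spin": 0}
    - {"translation": [0, 0, 0], "spin": 0}
  jaw: -1
  force: 40

```text
time: 6.65
tool_pos: [0.4551, -0.0958, 0.03]
tcp_rot: [3.142, -0.0, 0.0]
wrist_force: [-0.1, -1.1, -1.6]
width: 0.188
```

play_rows:
  series:
    - {"translation": [0, 0, -0.01], "spin": 0}
    - {"translation": [0, 0, -0.02], "spin": 0}
    - {"translation": [0, 0, -0.025], "spin": 0}
    - {"translation": [0, 0, -0.025], "spin": 0}
    - {"translation": [0, 0, -0.015], "spin": 0}

```text
time: 7.15
tool_pos: [0.4564, -0.0961, 0.128]
tcp_rot: [3.141, -0.0, 0.006]
wrist_force: [0.6, 0.7, -1.7]
width: 0.192
```

play_rows:
  series:
    - {"translation": [0.004, 0.03, 0], "spin": 0}
    - {"translation": [0.005, 0.04, 0], "spin": 0}
    - {"translation": [0.005, 0.04, 0], "spin": 0}
    - {"translation": [0.005, 0.04, 0], "spin": 0}
    - {"translation": [0.005, 0.04, 0], "spin": 0}

```text
time: 7.65
tool_pos: [0.4793, -0.2874, 0.126]
tcp_rot: [3.141, -0.0, 0.001]
wrist_force: [0.4, 0.4, -0.6]
width: 0.189
```

play_rows:
  series:
    - {"translation": [0.006, 0.04, 0], "spin": 0}
    - {"translation": [0.006, 0.04, 0], "spin": 0}
    - {"translation": [0.005, 0.04, 0], "spin": 0}
    - {"translation": [0.004, 0.04, 0], "spin": 0}
    - {"translation": [0, 0, 0], "spin": 0}

```text
time: 8.15
tool_pos: [0.5003, -0.4511, 0.1258]
tcp_rot: [3.138, -0.005, 0.002]
wrist_force: [0.5, 0.7, 0.3]
width: 0.193
```

play_rows:
  series:
    - {"translation": [0, 0, 0], "spin": 0}
    - {"translation": [0, 0, 0], "spin": 0}
    - {"translation": [0, 0, 0], "spin": 0}

```text
time: 8.45
tool_pos: [0.5001, -0.4444, 0.1251]
tcp_rot: [-3.141, -0.002, 0.0]
wrist_force: [-0.2, 0.5, -0.3]
width: 0.191
```

```bash
python3 look.py w8; python3 - <<'E'
from h import *
t=bot.read_camera("top");s=bot.read_camera("side");cv2.imwrite("pics/t8.png",t);cv2.imwrite("pics/s8.png",s)
a=cv2.imread("pics/w8.png")
cv2.imwrite("pics/c8.png",np.hstack([a[60:400,130:430],cv2.resize(s[130:215,250:350],(400,340),interpolation=2)]))
E
```

```text
8.45 [ 0.50005553 -0.44436973  0.12512665] [-3.14101535e+00 -1.64567720e-03  4.40571063e-04] 0.8057868570409312 [-0.15724615  0.45714118 -0.29894185]
```

View pics/c8.png

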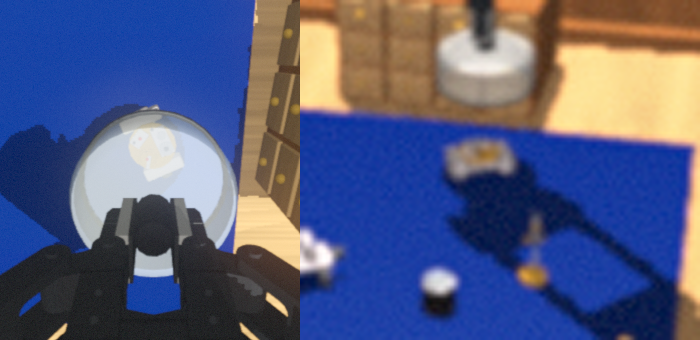

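Cover is held level over the pocket movement, whose disc shows at wrist pixel (282,208). 13 views used, so numeric checks from here.

```bash
python3 - <<'E'
from h import *
import pickle
a,c,f=pickle.load(open("w8.pkl","rb"))
print(px2w(c,f,282,208,.018))
# yellow centroid
h=cv2.cvtColor(a,cv2.COLOR_BGR2HSV)[170:260,230:340]
m=((h[...,0]>14)&(h[...,0]<34)&(h[...,1]>35)&(h[...,2]>120)).astype(np.uint8)
ys,xs=np.nonzero(m);print(len(xs),xs.mean()+230,ys.mean()+170)
# knob top dark in wrist
print(w2px(c,f,[.4985,-.4445,.125+.043]))
E
```

```text
[ 0.49712524 -0.44364903  0.018     ]
38 279.7368421052632 184.92105263157896
[282.07329656 297.86937357]
```

play_rows:
  series:
    - {"translation": [-0.001, 0, 0.02], "spin": 0}
    - {"translation": [0, 0, 0.025], "spin": 0}
    - {"translation": [0, 0, 0.02], "spin": 0}
    - {"translation": [0, 0, 0.015], "spin": 0}
    - {"translation": [0, 0, 0.007], "spin": 0}

```text
time: 9.1
tool_pos: [0.4983, -0.4445, 0.0361]
tcp_rot: [-3.14, -0.001, 0.003]
wrist_force: [-0.9, 0.1, -1.8]
width: 0.192
```

play_rows:
  series:
    - {"translation": [0, 0, 0.003], "spin": 0}
    - {"translation": [0, 0, 0.002], "spin": 0}
    - {"translation": [0, 0, 0.001], "spin": 0}
    - {"translation": [0, 0, 0.001], "spin": 0}
    - {"translation": [0, 0, 0], "spin": 0}

```text
time: 9.6
tool_pos: [0.4994, -0.4461, 0.0316]
tcp_rot: [3.141, -0.0, 0.001]
wrist_force: [0.1, 0.7, -0.7]
width: 0.188
```

play_rows:
  series:
    - {"translation": [0, 0, 0.001], "spin": 0}
    - {"translation": [0, 0, 0], "spin": 0}
    - {"translation": [0, 0, 0.001], "spin": 0}
    - {"translation": [0, 0, 0], "spin": 0}
    - {"translation": [0, 0, 0], "spin": 0}

```text
time: 10.1
tool_pos: [0.4992, -0.4459, 0.03]
tcp_rot: [3.141, -0.0, 0.0]
wrist_force: [-2.4, 2.5, 5.6]
width: 0.195
```

play_rows:
  series:
    - {"translation": [0, 0, 0], "spin": 0}
    - {"translation": [0, 0, 0], "spin": 0}
    - {"translation": [0, 0, 0], "spin": 0}
  jaw: 0

```text
time: 10.4
tool_pos: [0.4991, -0.4457, 0.0287]
tcp_rot: [-3.142, 0.0, 0.0]
wrist_force: [0.1, -0.0, 0.2]
width: 0.501
```

play_rows:
  series:
    - {"translation": [0, 0, -0.02], "spin": 0}
    - {"translation": [0, 0, -0.05], "spin": 0}
    - {"translation": [0, 0, -0.05], "spin": 0}
    - {"translation": [0.005, -0.04, -0.05], "spin": 0}
    - {"translation": [0.02, -0.04, -0.03], "spin": 0}

```text
time: 10.9
tool_pos: [0.5215, -0.3791, 0.2196]
tcp_rot: [3.138, -0.006, 0.005]
wrist_force: [0.7, 0.6, 0.1]
width: 0.5
```

play_rows:
  series:
    - {"translation": [0.02, -0.04, 0], "spin": 0}
    - {"translation": [0.02, -0.04, 0], "spin": 0}
    - {"translation": [0.02, -0.04, 0], "spin": 0}
    - {"translation": [0, 0, 0], "spin": 0}
    - {"translation": [0, 0, 0], "spin": 0}

```text
time: 11.4
tool_pos: [0.5819, -0.2565, 0.2155]
tcp_rot: [3.141, 0.004, -0.001]
wrist_force: [-0.8, 0.2, -0.1]
width: 0.499
```

```bash
python3 look.py w9
```

```text
11.4 [ 0.58190924 -0.25651187  0.21550358] [ 3.14117478e+00  4.15376765e-03 -6.99734080e-04] 1.1143080491353339 [-0.81506656  0.1689032  -0.14260539]
```

View pics/w9.png

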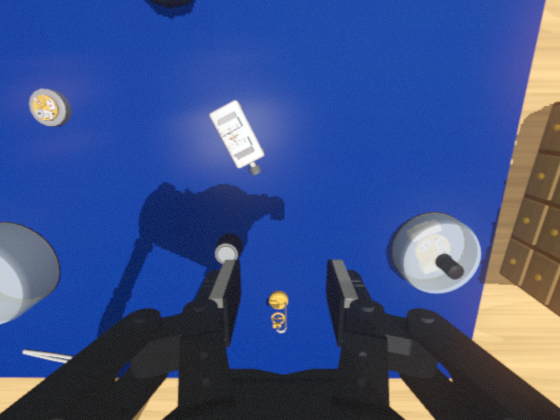

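Cover 1 stands over the pocket movement (wrist picture: cover (436,252), disc (433,248)). Poising table corners run from (209,112)/(240,99) to (240,168)/(264,155), with the screw tip at (257,173). Wristwatch movement is at (50,106), tack foot at (278,300).

```bash
python3 - <<'E'
from h import *
import pickle
a,c,f=pickle.load(open("w9.pkl","rb"))
for z in (.035,.045,.053):
    p=[px2w(c,f,*q,z)[:2] for q in ((209.5,112.5),(239.5,99.5),(264,155),(240,168.5),(257.5,174))]
    m=(p[0]+p[1])/2; e=(p[2]+p[3])/2; print(z,"len",np.linalg.norm(e-m),"wid",np.linalg.norm(p[0]-p[1]),"full",np.linalg.norm(p[4]-m),"tablectr",(m+e)/2,"axis",(e-m)/np.linalg.norm(e-m))
for b in blob(a,50,107,24)[:1]:
    k=b[1];(cx,cy),(w,h),an=cv2.minAreaRect(k.astype(np.float32));print("wrist",cx,cy,w,h,px2w(c,f,cx,cy,.012))
print("tack",px2w(c,f,278.5,299.5,.008),"pocket",px2w(c,f,433,248,.018))
# cover rim ellipse: predict centre of rim bottom at pocket
for X in ((.498,-.445,.003),(.498,-.445,.073)): print(w2px(c,f,X))
th=np.linspace(0,2*np.pi,60);P=np.array([w2px(c,f,(.498+.0485*np.cos(t),-.445+.0485*np.sin(t),.003)) for t in th]);print("rim px",P.min(0),P.max(0))
E
```

```text
0.035 len 0.06396598658809846 wid 0.03452658840442176 full 0.0786692047231287 tablectr [ 0.6388697  -0.20991249] axis [-0.90592957 -0.4234284 ]
0.045 len 0.062126332891830914 wid 0.033533608082133966 full 0.07640668833010775 tablectr [ 0.63942752 -0.21129881] axis [-0.90592957 -0.4234284 ]
0.053 len 0.06065460993481685 wid 0.032739223824303734 full 0.07459667521569095 tablectr [ 0.63987378 -0.21240787] axis [-0.90592957 -0.4234284 ]
wrist 50.5 108.0 36.0 41.0 [0.66619308 0.00196899 0.012     ]
tack [ 0.41948991 -0.25164091  0.008     ] pocket [ 0.50016429 -0.44580457  0.018     ]
[426.92537639 244.91515393]
[454.83303331 270.05836401]
rim px [389.47583449 209.16992612] [464.75929949 278.17892365]
```

play_rows:
  series:
    - {"translation": [-0.01, -0.03, 0], "spin": 0}
    - {"translation": [-0.013, -0.04, 0], "spin": 0}
    - {"translation": [-0.013, -0.04, 0], "spin": 0}
    - {"translation": [-0.013, -0.04, 0], "spin": 0}
    - {"translation": [-0.013, -0.04, 0], "spin": 0}

```text
time: 11.95
tool_pos: [0.5187, -0.068, 0.2156]
tcp_rot: [3.141, -0.005, 0.0]
wrist_force: [0.7, 0.7, 0.1]
width: 0.499
```

play_rows:
  series:
    - {"translation": [-0.013, -0.04, 0], "spin": 0}
    - {"translation": [-0.013, -0.04, 0], "spin": 0}
    - {"translation": [-0.013, -0.04, 0], "spin": 0}
    - {"translation": [-0.013, -0.04, 0], "spin": 0}
    - {"translation": [0, 0, 0.02], "spin": 0}

```text
time: 12.45
tool_pos: [0.4688, 0.0953, 0.1986]
tcp_rot: [-3.139, -0.004, -0.009]
wrist_force: [1.0, -0.1, 0.4]
width: 0.504
```

play_rows:
  series:
    - {"translation": [0, 0, 0], "spin": 0}
    - {"translation": [0, 0, 0], "spin": 0}
    - {"translation": [0, 0, 0], "spin": 0}

```text
time: 12.75
tool_pos: [0.4684, 0.0912, 0.1964]
tcp_rot: [3.141, -0.004, 0.001]
wrist_force: [0.5, -0.3, -0.1]
width: 0.502
```

```bash
cat >> h.py <<'E'
def knob(im,c,f,X,crown,rad=34):
    """fit knob silhouette: search x,y so projected knob (neck+head) best covers dark pixels"""
    b,g,r=[im[...,i].astype(int) for i in range(3)]
    dark=((im.max(2)<105)&(b-r<35)).astype(np.uint8)
    def mask(x,y):
        P=[]
        for z in (crown+.008,crown+.03):
            P+= [w2px(c,f,(x+.009*np.cos(t),y+.009*np.sin(t),z)) for t in np.linspace(0,6.283,24)]
        m=np.zeros(im.shape[:2],np.uint8); cv2.fillConvexPoly(m,cv2.convexHull(np.int32(np.round(np.array(P)*16))),1,shift=4); return m
    best=None
    for st,n in ((.005,5),(.0015,4),(.0005,3)):
        x0,y0=X if best is None else best[1:]
        for i in range(-n,n+1):
            for j in range(-n,n+1):
                m=mask(x0+i*st,y0+j*st); ring=cv2.dilate(m,np.ones((7,7)))-m
                s=dark[m>0].mean()-dark[ring>0].mean()
                if best is None or s>best[0]: best=(s,x0+i*st,y0+j*st)
    return best
E
python3 look.py w10; python3 - <<'E'
from h import *
import pickle
a,c,f=pickle.load(open("w10.pkl","rb"))
print("large",knob(a,c,f,(.468,.094),.066),w2px(c,f,(.468,.094,.096)))
print("small",knob(a,c,f,(.421,.225),.037),w2px(c,f,(.421,.225,.067)))
t=cv2.imread("pics/top0.png");ct,ft=cal("top")
for n,X,cr in (("large",(.468,.094),.066),("wide",(.451,-.097),.043),("small",(.421,.225),.037),("tall",(.5,.42),.087)):print("top",n,knob(t,ct,ft,X,cr))
a2,c2,f2=pickle.load(open("w2.pkl","rb"));print("w2 wide",knob(a2,c2,f2,(.451,-.097),.043))
a2,c2,f2=pickle.load(open("w9.pkl","rb"));print("w9 placed",knob(a2,c2,f2,(.498,-.445),.043))
E
```

```text
12.75 [0.46836463 0.09122805 0.19640778] [ 3.14136610e+00 -3.69049507e-03  1.21991434e-03] 1.713688193715444 [ 0.52075983 -0.25839984 -0.123767  ]
large (np.float64(0.6584269662921348), 0.47400000000000003, 0.098) [279.7709474  207.48468667]
small (np.float64(0.888007662835249), 0.427, 0.229) [151.62331636 244.21614028]
top large (np.float64(0.5409836065573771), 0.47100000000000003, 0.0975)
top wide (np.float64(0.45614035087719296), 0.448, -0.097)
top small (np.float64(0.6290322580645161), 0.424, 0.23)
top tall (np.float64(0.8), 0.5030000000000001, 0.424)
w2 wide (np.float64(0.6961325966850829), 0.455, -0.096)
w9 placed (np.float64(0.8535353535353535), 0.497, -0.444)
```

play_rows:
  series:
    - {"translation": [0.0045, -0.0065, 0.03], "spin": 0}
    - {"translation": [0, 0, 0.04], "spin": 0}
    - {"translation": [0, 0, 0.03], "spin": 0}
    - {"translation": [0, 0, 0.025], "spin": 0}
    - {"translation": [0, 0, 0.01], "spin": 0}

```text
time: 13.3
tool_pos: [0.4706, 0.0979, 0.0585]
tcp_rot: [3.141, -0.003, -0.006]
wrist_force: [-0.9, 0.5, -0.1]
width: 0.497
```

play_rows:
  series:
    - {"translation": [0, 0, 0.005], "spin": 0}
    - {"translation": [0, 0, 0.002], "spin": 0}
    - {"translation": [0, 0, 0], "spin": 0}

```text
time: 13.6
tool_pos: [0.4734, 0.099, 0.055]
tcp_rot: [-3.141, 0.001, -0.003]
wrist_force: [-0.3, 0.2, -0.9]
width: 0.5
```

play_rows:
  series:
    - {"translation": [0, 0, 0], "spin": 0}
    - {"translation": [0, 0, 0], "spin": 0}
    - {"translation": [0, 0, 0], "spin": 0}
    - {"translation": [0, 0, 0], "spin": 0}
    - {"translation": [0, 0, 0], "spin": 0}
  jaw: -1
  force: 50

```text
time: 14.1
tool_pos: [0.4732, 0.0988, 0.0548]
tcp_rot: [3.141, 0.0, 0.003]
wrist_force: [-0.6, -3.4, 6.2]
width: 0.19
```

play_rows:
  series:
    - {"translation": [0, 0, -0.01], "spin": 0}
    - {"translation": [0, 0, -0.02], "spin": 0}
    - {"translation": [0, 0, -0.025], "spin": 0}
    - {"translation": [0, 0, -0.025], "spin": 0}
    - {"translation": [0, 0, -0.02], "spin": 0}

```text
time: 14.6
tool_pos: [0.4718, 0.0993, 0.1551]
tcp_rot: [-3.141, -0.0, -0.0]
wrist_force: [-0.1, 0.2, -1.2]
width: 0.186
```

play_rows:
  series:
    - {"translation": [0.0145, 0.022, 0], "spin": 0}
    - {"translation": [0.018, 0.036, 0], "spin": 0}
    - {"translation": [0.018, 0.036, 0], "spin": 0}
    - {"translation": [0.018, 0.036, 0], "spin": 0}
    - {"translation": [0.018, 0.036, 0], "spin": 0}

```text
time: 15.1
tool_pos: [0.5585, -0.0679, 0.1536]
tcp_rot: [-3.141, -0.0, 0.001]
wrist_force: [1.4, 0.7, -2.0]
width: 0.186
```

play_rows:
  series:
    - {"translation": [0.018, 0.036, 0], "spin": 0}
    - {"translation": [0.018, 0.036, 0], "spin": 0}
    - {"translation": [0.018, 0.036, 0], "spin": 0}
    - {"translation": [0.018, 0.038, 0], "spin": 0}
    - {"translation": [0, 0, 0], "spin": 0}

```text
time: 15.6
tool_pos: [0.6319, -0.2175, 0.1533]
tcp_rot: [3.14, -0.006, 0.001]
wrist_force: [-0.3, 0.4, -1.2]
width: 0.189
```

play_rows:
  series:
    - {"translation": [0, 0, 0], "spin": 0}
    - {"translation": [0, 0, 0], "spin": 0}
    - {"translation": [0, 0, 0], "spin": 0}
    - {"translation": [0, 0, 0], "spin": 0}

```text
time: 16.0
tool_pos: [0.6302, -0.2117, 0.1539]
tcp_rot: [-3.141, -0.002, 0.0]
wrist_force: [0.0, 0.2, -1.3]
width: 0.181
```

```bash
python3 look.py w11; python3 - <<'E'
from h import *
a=cv2.imread("pics/w11.png");t=bot.read_camera("top");cv2.imwrite("pics/t11.png",t)
cv2.imwrite("pics/c11.png",np.hstack([a[20:360,110:450],cv2.resize(t[120:205,310:410],(400,340),interpolation=2)]))
E
```

```text
16.0 [ 0.63024408 -0.21167792  0.15390934] [-3.14133246e+00 -2.17505834e-03  2.49867800e-04] 1.2077403217410647 [ 0.04197009  0.21230608 -1.30055548]
```

View pics/c11.png

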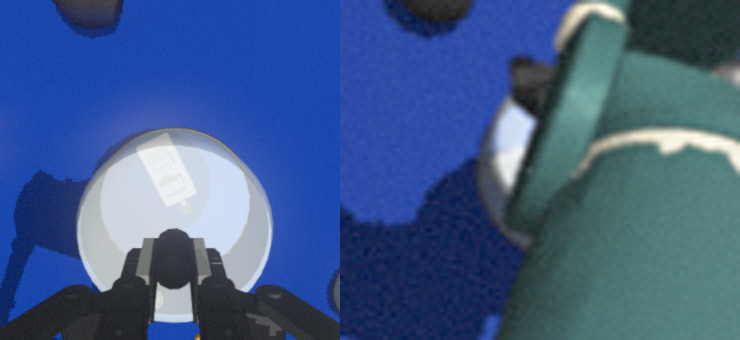

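The cover hangs over the poising tool: table far end about (261,160), screw tip (300,233) in the wrist picture.

```bash
python3 - <<'E'
from h import *
import pickle
a,c,f=pickle.load(open("w11.pkl","rb"))
z=.04
m=px2w(c,f,261.5,160,z);e=px2w(c,f,289.5,219,z);s=px2w(c,f,300,233,z);print(m,e,s,np.linalg.norm(e-m),np.linalg.norm(s-m)); d=(e-m)/np.linalg.norm(e-m); print("origin",m+d*.04, (m+s)/2)
# knob visible in gripper: cover centre by crown ring? rim outer ellipse extents
for X in ((.6305,-.2122),):
  for z in (.105,.166):
    P=np.array([w2px(c,f,(X[0]+.0575*np.cos(t),X[1]+.0575*np.sin(t),z)) for t in np.linspace(0,6.28,90)]);print(z,P.min(0)-[110,20],P.max(0)-[110,20])
E
```

```text
[ 0.66968998 -0.19287964  0.04      ] [ 0.61462386 -0.21814043  0.04      ] [ 0.60060487 -0.2282485   0.04      ] 0.060583706193239745 0.07761255563434118
origin [ 0.63333293 -0.20955791  0.04      ] [ 0.63514743 -0.21056407  0.04      ]
0.105 [ 93.86267587 125.57692207] [252.33628113 275.47597799]
0.166 [ 66.44310517 136.79025666] [279.34342289 331.03456858]
```

play_rows:
  series:
    - {"translation": [0.002, 0, 0.02], "spin": 0}
    - {"translation": [0, 0, 0.025], "spin": 0}
    - {"translation": [0, 0, 0.025], "spin": 0}
    - {"translation": [0, 0, 0.015], "spin": 0}
    - {"translation": [0, 0, 0.007], "spin": 0}

```text
time: 16.6
tool_pos: [0.6312, -0.2122, 0.0597]
tcp_rot: [-3.14, -0.001, 0.005]
wrist_force: [0.1, -0.2, -1.8]
width: 0.184
```

play_rows:
  series:
    - {"translation": [0, 0, 0.003], "spin": 0}
    - {"translation": [0, 0, 0.002], "spin": 0}
    - {"translation": [0, 0, 0.001], "spin": 0}
    - {"translation": [0, 0, 0], "spin": 0}
    - {"translation": [0, 0, 0], "spin": 0}

```text
time: 17.1
tool_pos: [0.6332, -0.2133, 0.0567]
tcp_rot: [3.141, -0.0, 0.002]
wrist_force: [-0.3, 0.4, -1.6]
width: 0.183
```

play_rows:
  series:
    - {"translation": [0, 0, 0.001], "spin": 0}
    - {"translation": [0, 0, 0], "spin": 0}
    - {"translation": [0, 0, 0], "spin": 0}

```text
time: 17.4
tool_pos: [0.633, -0.2133, 0.0553]
tcp_rot: [3.141, -0.0, 0.001]
wrist_force: [0.4, -1.1, 0.5]
width: 0.187
```

play_rows:
  series:
    - {"translation": [0, 0, 0.0005], "spin": 0}
    - {"translation": [0, 0, 0], "spin": 0}

```text
time: 17.6
tool_pos: [0.6331, -0.2136, 0.0551]
tcp_rot: [3.141, -0.0, 0.002]
wrist_force: [-0.6, -1.2, 3.7]
width: 0.181
```

play_rows:
  series:
    - {"translation": [0, 0, 0], "spin": 0}
    - {"translation": [0, 0, 0], "spin": 0}
    - {"translation": [0, 0, 0], "spin": 0}
  jaw: 0

```text
time: 17.9
tool_pos: [0.6322, -0.2126, 0.0538]
tcp_rot: [-3.141, -0.0, 0.001]
wrist_force: [0.7, -1.2, -0.5]
width: 0.502
```

play_rows:
  series:
    - {"translation": [0, 0, -0.02], "spin": 0}
    - {"translation": [0, 0, -0.05], "spin": 0}
    - {"translation": [0, 0, -0.04], "spin": 0}
    - {"translation": [-0.015, -0.03, -0.04], "spin": 0}
    - {"translation": [-0.018, -0.04, 0], "spin": 0}

```text
time: 18.4
tool_pos: [0.6047, -0.1462, 0.2103]
tcp_rot: [3.138, -0.004, 0.02]
wrist_force: [0.1, 0.4, 0.4]
width: 0.502
```

play_rows:
  series:
    - {"translation": [-0.018, -0.04, 0], "spin": 0}
    - {"translation": [-0.018, -0.04, 0], "spin": 0}
    - {"translation": [-0.018, -0.04, 0], "spin": 0}
    - {"translation": [0, 0, 0], "spin": 0}
    - {"translation": [0, 0, 0], "spin": 0}

```text
time: 18.9
tool_pos: [0.5459, -0.0234, 0.2027]
tcp_rot: [3.141, 0.004, 0.001]
wrist_force: [-0.1, -0.4, 0.6]
width: 0.502
```

```bash
python3 look.py w12; python3 - <<'E'
from h import *
import pickle
a,c,f=pickle.load(open("w12.pkl","rb"))
print("large placed",w2px(c,f,(.6325,-.212,.096)),knob(a,c,f,(.6325,-.212),.066))
u,v=w2px(c,f,(.665,.002,.012));print(u,v)
for b in blob(a,u,v,30)[:2]:
    (cx,cy),(w,h),an=cv2.minAreaRect(b[1].astype(np.float32));print("wrist",b[0],cx,cy,w,h,px2w(c,f,cx,cy,.010))
print("small",w2px(c,f,(.425,.23,.067)),knob(a,c,f,(.425,.23),.037))
E
```

```text
18.9 [ 0.54590395 -0.02335246  0.20265216] [3.14127862e+00 3.69081276e-03 5.73507708e-04] 1.4803955198066971 [-0.14027989 -0.40168927  0.60117257]
large placed [511.62653869 104.25176601] (np.float64(0.6377344877344877), 0.632, -0.212)
257.9303768314011 73.9798229778936
wrist 1210.0 256.5 72.5 41.0 37.0 [0.66666177 0.00361895 0.01      ]
small [ 52.81709099 303.38503557] (np.float64(0.8234858777656272), 0.4285, 0.226)
```

play_rows:
  series:
    - {"translation": [-0.017, -0.036, 0], "spin": 0}
    - {"translation": [-0.017, -0.036, 0], "spin": 0}
    - {"translation": [-0.017, -0.036, 0], "spin": 0}
    - {"translation": [-0.017, -0.036, 0], "spin": 0}
    - {"translation": [-0.017, -0.036, 0.01], "spin": 0}

```text
time: 19.45
tool_pos: [0.4629, 0.1562, 0.194]
tcp_rot: [-3.141, 0.004, -0.006]
wrist_force: [0.9, 0.9, -0.5]
width: 0.5
```

play_rows:
  series:
    - {"translation": [-0.017, -0.036, 0.02], "spin": 0}
    - {"translation": [-0.018, -0.036, 0.02], "spin": 0}
    - {"translation": [0, 0, 0], "spin": 0}
    - {"translation": [0, 0, 0], "spin": 0}
    - {"translation": [0, 0, 0], "spin": 0}

```text
time: 19.95
tool_pos: [0.4278, 0.2269, 0.1532]
tcp_rot: [3.141, -0.002, 0.002]
wrist_force: [0.7, 1.4, -0.7]
width: 0.499
```

```bash
python3 look.py w13; python3 - <<'E'
from h import *
import pickle
a,c,f=pickle.load(open("w13.pkl","rb"))
print("small",knob(a,c,f,(.426,.228),.037))
print("tall",w2px(c,f,(.503,.424,.117)),knob(a,c,f,(.503,.424),.087))
E
```

```text
19.95 [0.42778875 0.22691674 0.15320206] [ 3.14145884e+00 -2.20949332e-03  1.94039911e-03] 2.0092537827904495 [ 0.68746078  1.37521344 -0.73498427]
small (np.float64(0.7984831029185868), 0.4265, 0.231)
tall [-35.39776015 119.45374775] (np.float64(0.9783289963345365), 0.5060000000000001, 0.419)h.py:33: RuntimeWarning: Mean of empty slice.
  s=dark[m>0].mean()-dark[ring>0].mean()
  ret = ret.dtype.type(ret / rcount)
```

play_rows:
  series:
    - {"translation": [-0.001, -0.003, 0.03], "spin": 0}
    - {"translation": [0, 0, 0.04], "spin": 0}
    - {"translation": [0, 0, 0.03], "spin": 0}
    - {"translation": [0, 0, 0.018], "spin": 0}
    - {"translation": [0, 0, 0.007], "spin": 0}

```text
time: 20.5
tool_pos: [0.425, 0.229, 0.026]
tcp_rot: [3.14, -0.004, -0.004]
wrist_force: [-0.7, -0.2, 0.2]
width: 0.5
```

play_rows:
  series:
    - {"translation": [0, 0, 0.003], "spin": 0}
    - {"translation": [0, 0, 0], "spin": 0}
    - {"translation": [0, 0, 0], "spin": 0}

```text
time: 20.8
tool_pos: [0.4268, 0.2311, 0.026]
tcp_rot: [-3.14, 0.001, -0.004]
wrist_force: [-0.1, -0.3, 0.3]
width: 0.502
```

play_rows:
  series:
    - {"translation": [0, 0, 0], "spin": 0}
    - {"translation": [0, 0, 0], "spin": 0}
    - {"translation": [0, 0, 0], "spin": 0}
    - {"translation": [0, 0, 0], "spin": 0}
    - {"translation": [0, 0, 0], "spin": 0}
  jaw: -1
  force: 40

```text
time: 21.3
tool_pos: [0.4261, 0.2311, 0.0257]
tcp_rot: [-3.141, -0.0, -0.003]
wrist_force: [-0.6, -1.6, 5.9]
width: 0.189
```

play_rows:
  series:
    - {"translation": [0, 0, -0.01], "spin": 0}
    - {"translation": [0, 0, -0.02], "spin": 0}
    - {"translation": [0, 0, -0.02], "spin": 0}
    - {"translation": [0, 0, -0.015], "spin": 0}
    - {"translation": [0.02, 0.019, 0], "spin": 0}

```text
time: 21.8
tool_pos: [0.4457, 0.2137, 0.0925]
tcp_rot: [-3.139, -0.004, -0.005]
wrist_force: [1.0, -0.4, -0.3]
width: 0.191
```

play_rows:
  series:
    - {"translation": [0.03, 0.0285, 0], "spin": 0}
    - {"translation": [0.03, 0.0285, 0], "spin": 0}
    - {"translation": [0.03, 0.0285, 0], "spin": 0}
    - {"translation": [0.03, 0.0285, 0], "spin": 0}
    - {"translation": [0.03, 0.0285, 0], "spin": 0}

```text
time: 22.3
tool_pos: [0.5962, 0.0681, 0.09]
tcp_rot: [-3.141, -0.0, -0.0]
wrist_force: [0.1, -0.2, -0.2]
width: 0.19
```

play_rows:
  series:
    - {"translation": [0.03, 0.0285, 0], "spin": 0}
    - {"translation": [0.0295, 0.0285, 0], "spin": 0}
    - {"translation": [0.01, 0.0095, 0], "spin": 0}
    - {"translation": [0, 0, 0], "spin": 0}
    - {"translation": [0, 0, 0], "spin": 0}

```text
time: 22.8
tool_pos: [0.6636, 0.0034, 0.0892]
tcp_rot: [-3.141, 0.001, 0.003]
wrist_force: [0.6, -0.5, 0.3]
width: 0.19
```

play_rows:
  series:
    - {"translation": [0, 0, 0], "spin": 0}
    - {"translation": [0, 0, 0], "spin": 0}
    - {"translation": [0, 0, 0], "spin": 0}

```text
time: 23.1
tool_pos: [0.664, 0.0038, 0.0897]
tcp_rot: [-3.141, -0.002, 0.0]
wrist_force: [-0.4, 0.9, -0.3]
width: 0.192
```

play_rows:
  series:
    - {"translation": [0.0015, 0.001, 0.015], "spin": 0}
    - {"translation": [0, 0, 0.02], "spin": 0}
    - {"translation": [0, 0, 0.015], "spin": 0}
    - {"translation": [0, 0, 0.006], "spin": 0}
    - {"translation": [0, 0, 0.003], "spin": 0}

```text
time: 23.6
tool_pos: [0.6651, 0.0018, 0.0289]
tcp_rot: [-3.141, -0.0, 0.004]
wrist_force: [0.2, -0.9, -0.6]
width: 0.188
```

play_rows:
  series:
    - {"translation": [0, 0, 0.002], "spin": 0}
    - {"translation": [0, 0, 0.001], "spin": 0}
    - {"translation": [0, 0, 0], "spin": 0}
    - {"translation": [0, 0, 0], "spin": 0}

```text
time: 24.0
tool_pos: [0.6668, 0.0017, 0.0283]
tcp_rot: [3.142, -0.0, 0.002]
wrist_force: [-0.5, 0.4, -1.1]
width: 0.187
```

play_rows:
  series:
    - {"translation": [0, 0, 0.001], "spin": 0}
    - {"translation": [0, 0, 0], "spin": 0}
    - {"translation": [0, 0, 0], "spin": 0}

```text
time: 24.3
tool_pos: [0.6662, 0.0017, 0.0266]
tcp_rot: [3.142, -0.0, 0.0]
wrist_force: [-0.8, 0.7, -0.7]
width: 0.189
```

play_rows:
  series:
    - {"translation": [0, 0, 0.001], "spin": 0}
    - {"translation": [0, 0, 0], "spin": 0}
    - {"translation": [0, 0, 0], "spin": 0}

```text
time: 24.6
tool_pos: [0.6663, 0.0017, 0.0258]
tcp_rot: [3.142, -0.0, 0.0]
wrist_force: [-1.1, -0.2, 1.3]
width: 0.186
```

play_rows:
  series:
    - {"translation": [0, 0, 0.0005], "spin": 0}
    - {"translation": [0, 0, 0], "spin": 0}
    - {"translation": [0, 0, 0], "spin": 0}

```text
time: 24.9
tool_pos: [0.6663, 0.0017, 0.0258]
tcp_rot: [3.142, -0.0, 0.0]
wrist_force: [-2.1, -0.6, 4.9]
width: 0.187
```

play_rows:
  series:
    - {"translation": [0, 0, 0], "spin": 0}
    - {"translation": [0, 0, 0], "spin": 0}
    - {"translation": [0, 0, 0], "spin": 0}
  jaw: 0

```text
time: 25.2
tool_pos: [0.666, 0.0018, 0.0246]
tcp_rot: [-3.142, -0.0, 0.001]
wrist_force: [0.6, -0.0, -0.6]
width: 0.501
```

play_rows:
  series:
    - {"translation": [0, 0, -0.02], "spin": 0}
    - {"translation": [0, 0, -0.05], "spin": 0}
    - {"translation": [0, 0, -0.05], "spin": 0}
    - {"translation": [-0.01, -0.03, -0.04], "spin": 0}
    - {"translation": [-0.015, -0.039, -0.03], "spin": 0}

```text
time: 25.7
tool_pos: [0.6436, 0.0683, 0.2172]
tcp_rot: [3.142, -0.005, 0.008]
wrist_force: [0.9, 0.8, -0.2]
width: 0.504
```

play_rows:
  series:
    - {"translation": [-0.015, -0.039, 0], "spin": 0}
    - {"translation": [-0.015, -0.039, 0], "spin": 0}
    - {"translation": [-0.015, -0.039, 0], "spin": 0}
    - {"translation": [-0.015, -0.039, 0], "spin": 0}
    - {"translation": [-0.015, -0.039, 0], "spin": 0}

```text
time: 26.2
tool_pos: [0.566, 0.2655, 0.2133]
tcp_rot: [-3.142, 0.0, -0.0]
wrist_force: [-0.4, 0.1, -0.9]
width: 0.5
```

play_rows:
  series:
    - {"translation": [-0.015, -0.039, 0], "spin": 0}
    - {"translation": [-0.015, -0.039, 0], "spin": 0}
    - {"translation": [-0.015, -0.039, 0], "spin": 0}
    - {"translation": [-0.015, -0.039, 0], "spin": 0}
    - {"translation": [-0.015, -0.036, 0], "spin": 0}

```text
time: 26.7
tool_pos: [0.4909, 0.4578, 0.2131]
tcp_rot: [-3.142, -0.0, 0.0]
wrist_force: [-0.4, -0.9, 0.4]
width: 0.498
```

play_rows:
  series:
    - {"translation": [0, 0, 0], "spin": 0}
    - {"translation": [0, 0, 0], "spin": 0}
    - {"translation": [0, 0, 0], "spin": 0}

```text
time: 27.0
tool_pos: [0.4921, 0.4553, 0.2131]
tcp_rot: [3.141, -0.0, -0.0]
wrist_force: [-0.4, -0.7, -0.3]
width: 0.503
```

```bash
python3 look.py w14; python3 - <<'E'
from h import *
import pickle
a,c,f=pickle.load(open("w14.pkl","rb"))
print("tall",w2px(c,f,(.504,.421,.117)),knob(a,c,f,(.504,.421),.087),bot.read_state()['q'])
E
```

```text
27.0 [0.4920781  0.45529202 0.21309688] [ 3.14076382e+00 -4.76296322e-04 -2.54927133e-04] 2.2809819825789726 [-0.39735232 -0.7259283  -0.26454043]
tall [322.21021804 195.11399291] (np.float64(0.7773109243697479), 0.5075000000000001, 0.426) [ 7.09037415e-01  2.51495787e-01  1.60606410e+00 -4.58657620e-04
  1.28462007e+00  2.28111478e+00]
```

View pics/w14.png

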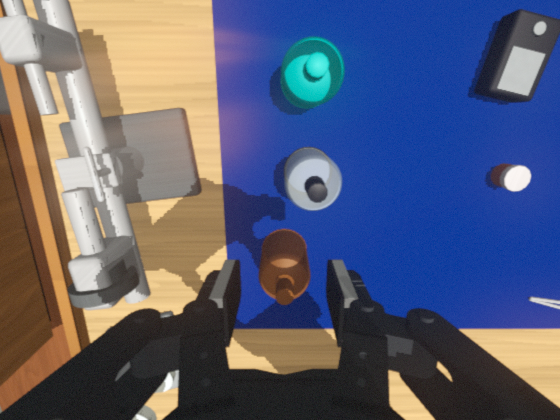

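Clear tall cover in the middle, knob top (317,191), turquoise and brown look-alikes either side. 16 views used. Centre over it and refine numerically.

play_rows:
  series:
    - {"translation": [0.007, 0.015, 0.0], "spin": 0}
    - {"translation": [0.007, 0.015, 0.02], "spin": 0}
    - {"translation": [0, 0, 0.015], "spin": 0}
    - {"translation": [0, 0, 0], "spin": 0}
    - {"translation": [0, 0, 0], "spin": 0}

```text
time: 27.55
tool_pos: [0.5056, 0.4254, 0.1777]
tcp_rot: [3.141, -0.002, -0.002]
wrist_force: [-0.2, 0.3, 0.2]
width: 0.497
```

```bash
python3 look.py w15; python3 - <<'E'
from h import *
import pickle
a,c,f=pickle.load(open("w15.pkl","rb"))
print("tall",knob(a,c,f,(.505,.425),.087))
# knob fit on the unmoved image w14 for comparison done; fingertip mid column from TCP
X=bot.read_state()['tool_pos'];print(w2px(c,f,X))
E
```

```text
27.55 [0.50563901 0.42535982 0.17774879] [ 3.14085219e+00 -1.64745757e-03 -2.33979640e-03] 2.2332245186047044 [-0.18858865  0.30280327  0.20996229]
tall (np.float64(0.8508064516129032), 0.5075, 0.4265)
[282.35105513 254.64764755]
```

play_rows:
  series:
    - {"translation": [0.001, -0.0005, 0.02], "spin": 0}
    - {"translation": [0, 0, 0.03], "spin": 0}
    - {"translation": [0, 0, 0.03], "spin": 0}
    - {"translation": [0, 0, 0.015], "spin": 0}
    - {"translation": [0, 0, 0.005], "spin": 0}

```text
time: 28.1
tool_pos: [0.5057, 0.4262, 0.0768]
tcp_rot: [3.14, 0.001, -0.004]
wrist_force: [0.5, -1.3, 0.1]
width: 0.501
```

play_rows:
  series:
    - {"translation": [0, 0, 0.002], "spin": 0}
    - {"translation": [0, 0, 0], "spin": 0}
    - {"translation": [0, 0, 0], "spin": 0}

```text
time: 28.4
tool_pos: [0.508, 0.4275, 0.0784]
tcp_rot: [-3.14, -0.0, -0.004]
wrist_force: [-0.4, -0.1, 0.6]
width: 0.499
```

play_rows:
  series:
    - {"translation": [0, 0, 0], "spin": 0}
    - {"translation": [0, 0, 0], "spin": 0}
    - {"translation": [0, 0, 0], "spin": 0}
    - {"translation": [0, 0, 0], "spin": 0}
    - {"translation": [0, 0, 0], "spin": 0}
  jaw: -1
  force: 40

```text
time: 28.9
tool_pos: [0.5075, 0.4269, 0.0777]
tcp_rot: [-3.141, 0.0, -0.002]
wrist_force: [0.4, -1.6, 5.1]
width: 0.192
```

play_rows:
  series:
    - {"translation": [0, 0, -0.01], "spin": 0}
    - {"translation": [0, 0, -0.025], "spin": 0}
    - {"translation": [0, 0, -0.03], "spin": 0}
    - {"translation": [0, 0, -0.03], "spin": 0}
    - {"translation": [0, 0, -0.015], "spin": 0}

```text
time: 29.4
tool_pos: [0.5079, 0.4276, 0.1899]
tcp_rot: [-3.139, 0.0, -0.005]
wrist_force: [0.4, 0.6, 0.5]
width: 0.186
```

play_rows:
  series:
    - {"translation": [-0.005, 0.02, 0], "spin": 0}
    - {"translation": [-0.005, 0.04, 0], "spin": 0}
    - {"translation": [-0.005, 0.04, 0], "spin": 0}
    - {"translation": [-0.005, 0.04, 0], "spin": 0}
    - {"translation": [-0.005, 0.04, 0], "spin": 0}

```text
time: 29.9
tool_pos: [0.4808, 0.245, 0.1856]
tcp_rot: [3.141, 0.001, -0.002]
wrist_force: [1.2, -0.5, -0.9]
width: 0.194
```

play_rows:
  series:
    - {"translation": [-0.005, 0.04, 0], "spin": 0}
    - {"translation": [-0.005, 0.04, 0], "spin": 0}
    - {"translation": [-0.005, 0.04, 0], "spin": 0}
    - {"translation": [-0.005, 0.04, 0], "spin": 0}
    - {"translation": [-0.005, 0.04, 0], "spin": 0}

```text
time: 30.4
tool_pos: [0.4558, 0.0452, 0.1859]
tcp_rot: [-3.142, -0.001, 0.001]
wrist_force: [1.6, -0.4, -0.8]
width: 0.186
```

play_rows:
  series:
    - {"translation": [-0.005, 0.04, 0], "spin": 0}
    - {"translation": [-0.005, 0.04, 0], "spin": 0}
    - {"translation": [-0.005, 0.04, 0], "spin": 0}
    - {"translation": [-0.005, 0.04, 0], "spin": 0}
    - {"translation": [-0.005, 0.04, 0], "spin": 0}

```text
time: 30.9
tool_pos: [0.4309, -0.1547, 0.186]
tcp_rot: [-3.141, 0.0, 0.001]
wrist_force: [0.6, -0.4, -1.0]
width: 0.189
```

play_rows:
  series:
    - {"translation": [-0.005, 0.04, 0], "spin": 0}
    - {"translation": [-0.003, 0.04, 0], "spin": 0}
    - {"translation": [0, 0.018, 0], "spin": 0}
    - {"translation": [0, 0, 0], "spin": 0}
    - {"translation": [0, 0, 0], "spin": 0}

```text
time: 31.4
tool_pos: [0.4233, -0.251, 0.1858]
tcp_rot: [-3.14, 0.002, 0.002]
wrist_force: [-0.5, 0.3, 0.2]
width: 0.188
```

play_rows:
  series:
    - {"translation": [0, 0, 0], "spin": 0}
    - {"translation": [0, 0, 0], "spin": 0}
    - {"translation": [0, 0, 0], "spin": 0}

```text
time: 31.7
tool_pos: [0.424, -0.2505, 0.1865]
tcp_rot: [-3.141, -0.002, -0.0]
wrist_force: [0.5, 0.3, -0.1]
width: 0.181
```

```bash
python3 look.py w16; python3 - <<'E'
from h import *
import pickle
a,c,f=pickle.load(open("w16.pkl","rb"))
u,v=w2px(c,f,(.4195,-.2515,.008));print("exp",u,v)
h=cv2.cvtColor(a,cv2.COLOR_BGR2HSV).astype(int)
m=((h[...,0]>8)&(h[...,0]<32)&(h[...,1]>60)).astype(np.uint8); m[:int(v)-45]=0;m[int(v)+45:]=0;m[:,:int(u)-45]=0;m[:,int(u)+45:]=0
n,l,s,ce=cv2.connectedComponentsWithStats(m)
for i in range(1,n):
    if s[i,4]>15: print(s[i],ce[i],px2w(c,f,*ce[i],.008))
E
```

```text
31.7 [ 0.42396857 -0.25046376  0.18645801] [-3.14145483e+00 -2.30110516e-03 -4.87308443e-05] 0.9849960791109938 [ 0.53267431  0.32746105 -0.08468013]
exp 283.7594151907403 191.59565854554347
[277 181  11   3  27] [282.44444444 182.11111111] [ 0.43032378 -0.25001236  0.008     ]
```

```bash
python3 - <<'E'
from h import *
import pickle
for n,p in (("w2",((448,240),(469,250))),("w9",((278,322),(281,332))),("w1",((216,222),(231,212)))):
    a,c,f=pickle.load(open(n+".pkl","rb"))
    for q in p: print(n,q,[px2w(c,f,*q,z)[:2].round(3) for z in (.035,.05,.07)])
# cover axis check: contrast-enhanced tack edge in w16, row/col profile of saturation
a,c,f=pickle.load(open("w16.pkl","rb")); g=a.astype(int); y=(g[...,2]-g[...,0])[165:225,255:312]
m=y>np.percentile(y,88); ys,xs=np.nonzero(m); print("warm centroid",xs.mean()+255,ys.mean()+165, np.percentile(y,[50,88,99]))
E
```

```text
w2 (448, 240) [array([ 0.415, -0.259]), array([ 0.421, -0.25 ]), array([ 0.429, -0.239])]
w2 (469, 250) [array([ 0.405, -0.281]), array([ 0.411, -0.271]), array([ 0.42 , -0.258])]
w9 (278, 322) [array([ 0.403, -0.251]), array([ 0.414, -0.252]), array([ 0.429, -0.252])]
w9 (281, 332) [array([ 0.388, -0.255]), array([ 0.4  , -0.255]), array([ 0.415, -0.256])]
w1 (216, 222) [array([ 0.41 , -0.246]), array([ 0.415, -0.249]), array([ 0.422, -0.254])]
w1 (231, 212) [array([ 0.423, -0.266]), array([ 0.428, -0.268]), array([ 0.434, -0.272])]
warm centroid 282.5550122249389 194.79706601466992 [-43.     2.    34.81]
```

play_rows:
  series:
    - {"translation": [-0.004, 0.001, 0], "spin": 0}
    - {"translation": [0, 0, 0], "spin": 0}
    - {"translation": [0, 0, 0.015], "spin": 0}
    - {"translation": [0, 0, 0.02], "spin": 0}
    - {"translation": [0, 0, 0.02], "spin": 0}

```text
time: 32.25
tool_pos: [0.4197, -0.2524, 0.1301]
tcp_rot: [3.141, -0.0, 0.0]
wrist_force: [-0.0, -0.1, 0.1]
width: 0.185
```

play_rows:
  series:
    - {"translation": [0, 0, 0.02], "spin": 0}
    - {"translation": [0, 0, 0.015], "spin": 0}
    - {"translation": [0, 0, 0.008], "spin": 0}
    - {"translation": [0, 0, 0.004], "spin": 0}
    - {"translation": [0, 0, 0.002], "spin": 0}

```text
time: 32.75
tool_pos: [0.4198, -0.2524, 0.0821]
tcp_rot: [-3.141, 0.0, 0.0]
wrist_force: [-0.1, 0.1, 0.6]
width: 0.189
```

play_rows:
  series:
    - {"translation": [0, 0, 0.001], "spin": 0}
    - {"translation": [0, 0, 0], "spin": 0}
    - {"translation": [0, 0, 0], "spin": 0}

```text
time: 33.05
tool_pos: [0.4203, -0.2528, 0.0822]
tcp_rot: [3.141, -0.0, 0.002]
wrist_force: [0.7, -0.7, -0.0]
width: 0.188
```

play_rows:
  series:
    - {"translation": [0, 0, 0.002], "spin": 0}
    - {"translation": [0, 0, 0.001], "spin": 0}
    - {"translation": [0, 0, 0], "spin": 0}
    - {"translation": [0, 0, 0], "spin": 0}

```text
time: 33.45
tool_pos: [0.4198, -0.2524, 0.0784]
tcp_rot: [-3.141, -0.0, 0.0]
wrist_force: [-0.2, -0.6, -1.4]
width: 0.187
```

play_rows:
  series:
    - {"translation": [0, 0, 0.001], "spin": 0}
    - {"translation": [0, 0, 0], "spin": 0}
    - {"translation": [0, 0, 0], "spin": 0}

```text
time: 33.75
tool_pos: [0.42, -0.2527, 0.0777]
tcp_rot: [3.141, 0.0, 0.001]
wrist_force: [0.5, -0.6, 1.3]
width: 0.192
```

play_rows:
  series:
    - {"translation": [0, 0, 0.0005], "spin": 0}
    - {"translation": [0, 0, 0], "spin": 0}
    - {"translation": [0, 0, 0], "spin": 0}

```text
time: 34.05
tool_pos: [0.4203, -0.2528, 0.0776]
tcp_rot: [3.141, -0.0, 0.001]
wrist_force: [-0.5, -0.6, 5.2]
width: 0.188
```

play_rows:
  series:
    - {"translation": [0, 0, 0], "spin": 0}
    - {"translation": [0, 0, 0], "spin": 0}
    - {"translation": [0, 0, 0], "spin": 0}
    - {"translation": [0, 0, 0], "spin": 0}
  jaw: 0

```text
time: 34.45
tool_pos: [0.4195, -0.2521, 0.0765]
tcp_rot: [-3.141, -0.0, 0.001]
wrist_force: [0.6, 0.3, 0.2]
width: 0.499
```

play_rows:
  series:
    - {"translation": [0, 0, -0.02], "spin": 0}
    - {"translation": [0, 0, -0.04], "spin": 0}
    - {"translation": [0, 0, -0.04], "spin": 0}
    - {"translation": [0, 0, -0.04], "spin": 0}
    - {"translation": [0.02, 0.02, -0.02], "spin": 0}

```text
time: 34.95
tool_pos: [0.4401, -0.272, 0.2413]
tcp_rot: [3.139, 0.001, 0.006]
wrist_force: [1.4, -0.8, -0.1]
width: 0.503
```

play_rows:
  series:
    - {"translation": [0.02, 0, 0], "spin": 0}
    - {"translation": [0, 0, 0], "spin": 0}
    - {"translation": [0, 0, 0], "spin": 0}
    - {"translation": [0, 0, 0], "spin": 0}

```text
time: 35.35
tool_pos: [0.4586, -0.2718, 0.2357]
tcp_rot: [-3.14, -0.0, 0.004]
wrist_force: [0.0, 0.0, 0.2]
width: 0.5
```

```bash
python3 look.py w17; python3 - <<'E'
from h import *
import pickle
a,c,f=pickle.load(open("w17.pkl","rb"))
s=bot.read_camera("side");cs,fs=cal("side");cv2.imwrite("pics/sF.png",s)
T=dict(tall=((.4198,-.252),.087),wide=((.498,-.445),.043),large=((.632,-.212),.066),small=((.666,.002),.037))
for n,(X,cr) in T.items():
    print(n,"wrist px",w2px(c,f,(*X,cr+.03)).round(0),np.round(knob(a,c,f,X,cr),4),"side",np.round(knob(s,cs,fs,X,cr),4))
print("jar",[px2w(c,f,*k[1].mean(0),.03) for k in blob(a,*w2px(c,f,(.499,-.188,.03)),22)[:1]])
E
```

```text
35.35 [ 0.45855762 -0.27175164  0.23570658] [-3.14022035e+00 -2.24273727e-04  3.76659319e-03] 0.9891152777333235 [0.00556057 0.03463125 0.18581124]
tall wrist px [263. 240.] [ 0.9188  0.4208 -0.254 ] side [ 0.458   0.4228 -0.2495]
wide wrist px [451. 153.] [ 0.7394  0.496  -0.4435] side [ 0.6486  0.4925 -0.4395]
large wrist px [212.  -5.] [ 0.8156  0.63   -0.216 ] side [ 0.5455  0.624  -0.2055]
small wrist px [-23. -37.] [ 0.     0.641 -0.018] side [0.6346 0.6625 0.007 ]
jar [array([ 0.49972114, -0.19024186,  0.03      ])]h.py:33: RuntimeWarning: Mean of empty slice.
  s=dark[m>0].mean()-dark[ring>0].mean()
  ret = ret.dtype.type(ret / rcount)
```

```bash
python3 -c "
from workcell import bot
print(bot.finish_job())"
```

```text
the job is handed in; nothing more can be done
None
```

I put all four covers over their work and handed the job in at about 35 s of robot time. The large cover is on the poising tool, the wide one on the pocket movement, the small one on the wristwatch movement and the tall one on the balance tack.

- **Centring:** The final wrist-camera check puts the tall, wide and large knobs within about 2–5 mm of their measured work. The large one is the least certain: it read about 1 mm off just after placing and about 4–5 mm in the last look, at the picture's edge.
- **Small cover:** It was outside the last wrist view. The side camera found it at (0.663, 0.007) against a target of (0.666, 0.003). The side camera read all four about 3–10 mm off, about 10 mm for the large one, in much the same direction, so I trusted the wrist figures.
- **Set-down:** Each cover went down in steps of 0.5–1 mm with about 4–6 N of contact, and was released with its knob at the height it was picked up from. That the covers stand flat is inferred from those heights and the knob fits, not from a final picture, because I had used all 16 views.
- **Left alone:** The one loupe/jar piece I checked among the work still reads in the same place. I never identified the other one for certain or re-measured it. I never went down on the brown or turquoise look-alikes.
- **One failed grasp:** The first grasp on the wide cover closed on nothing. The camera pictures show the fingertips about 20–25 mm higher than the reported TCP. I corrected for that, and nothing was disturbed.

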